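# Index the next tin under the chestnut chute

## Task

The tin standing under the chute of the filling turntable is full. Draw the table's spring index pin by pulling its lever all the way outwards until it stays there, turn the table until the open, empty tin stands under the chute, and bring the lever back so that the pin drops into the next hole and locks the table. Keep all three tins standing in their pockets and leave the other things on the bench where they are.

Things in the scene. Friction and masses are not known exactly. Their poses are not given: they have to be found in the camera images.
- turntable: Fixed grey base of the filling turntable. Origin on the bench under the wheel's vertical axis, z up; x points from the axis to the filling place under the chute, away from the robot within about 20 degrees. Pin and lever sit at -110 degrees from x (clockwise seen from above); the level direction (cos -110, sin -110) in this frame is called OUTWARDS. It does not turn with the wheel.
- chute_lip (a point): Middle of the lower lip of the sloping aluminium chute: 100 mm along the base's x, 168 mm above the bench. The chute is 70 mm wide, with sides 34 mm high, and rises away from the axis at 28 degrees for 170 mm. A grey column, 30 by 50 mm, carries it at x = 235 mm. Fixed.
- wheel (a joint): Turn of the round metal table (wheel), rad, 0 at the start, growing counter-clockwise seen from above, no stops. Radius 165 mm, top 50 mm above the bench. Six tin pockets on a circle of radius 95 mm, starting at 0, 60, 120.. degrees from the base's x. Turning freely it needs about 2 N at a post and stays where left; 4 to 6 N while the pin rides on its rim.
- index_hole (a point): The rim hole in which the pin sits at the start, 165 mm from the axis, 38 mm above the bench; turns with the wheel. Six such holes, about 18 mm wide, 60 degrees apart, show as notches from above. A hole faces the pin whenever a pocket is under the chute. The pin in a hole locks the wheel with about 0.02 rad of play either way.
- pin (a joint): Outward travel of the spring index pin (steel, 12 mm thick, level, pointing at the wheel's axis, 38 mm above the bench), m: 0 = fully in a hole, about 0.009 = riding on the rim between two holes, about 0.0135 = drawn and held by the lever. A spring of 10 to 13.5 N pushes it in.
- lever (a joint): Lever that draws the pin, rad: 0 = home (pin in), leaning 26 degrees inwards; swings outwards to its stop at 1.3, leaning 49 degrees outwards. Over-centre: past 1.15 it stays out and holds the pin drawn; pushed back below 1.0 it springs back as far as the pin lets it: to 0 at a hole, to about 0.47 with the pin on the rim, then to 0 when the wheel is turned on and the pin drops.
- lever_pivot (a point): Pivot of the lever, 210 mm OUTWARDS from the wheel's axis, 56 mm above the bench, fixed. The dark steel housing under it is 46 mm wide, reaches from 182 to 252 mm outwards and is 50 mm high, with two cheeks up to 75 mm high and the pin's yoke between them up to 84 mm. About 3 N at the lever's bar draws the pin, 1 to 3 N brings the lever back.
- lever_bar (a point): Middle of the black cross bar at the lever's top, 90 mm from the pivot: 16 mm thick, 84 mm long, level, square to OUTWARDS. At home 171 mm outwards from the axis, 137 mm above the bench; at the stop 278 mm outwards, 115 mm above the bench. The lever's steel rod, 12 mm thick, runs from its middle down to the pivot.
- post_side (a point): Axis of the push post that starts at 90 degrees (counter-clockwise from the base's x), 90 mm above the bench. Six posts stand upright on the wheel on a circle of radius 150 mm, half-way between the pockets (30, 90, 150.. degrees at the start), each 16 mm thick with a 22 mm ball on top, from 50 to 129 mm above the bench. They turn with the wheel.
- post_near (a point): The same on the next push post, which starts at 150 degrees.
- chute (a point): The place under the chute: on the table's top (50 mm above the bench), 95 mm from the axis along the base's x axis. Fixed to the base.
- tin_open: Open, empty steel tin, 68 mm across, 80 mm high, with 3 mm wall; origin at the middle of its underside. It stands loose in a pocket (four cleats 10 mm high round its foot, 1.5 mm of play), in one of the two pockets next to the chute: at +60 or at -60 degrees.
- tin_lidded: Steel tin of the same size, closed by a lid with a small knob (92 mm high over all), in the other of these two pockets; origin as above.
- tin_full: Steel tin of the same size filled with chestnuts, under the chute at the start; origin as above. It leaves with the table.
- scoop: Bystander: aluminium scoop with a wooden handle, about 190 mm long, lying left of the turntable. Leave alone.
- brush: Bystander: wooden hand brush, 190 mm long, 43 mm high, lying right of the turntable. Leave alone.
- bowl: Bystander: dark wooden bowl heaped with chestnuts, 170 mm across. Leave alone.
- lids: Bystander: stack of steel tin lids, 73 mm across, 59 mm high. Leave alone.

How it is judged:
By the outcome, as a careful person would: the job done as asked, in the order asked, and still so for the second after the job is handed in, with the robot touching nothing.
It also fails if it takes over 67 s, if anything falls off the work surface, if the arm or the gripper's body presses on something with over 40 N, if the wrist force passes 120 N, or if a joint passes its speed limit or range.

## Robot

A 6-joint arm with a two-finger parallel gripper is mounted at the origin on the work surface. World frame = base frame: x ahead of the robot, y to its left, z up, the work surface at z = 0. Lengths are in mm, angles in rad, forces in N, time in s.
With the tool pointing down it reaches from about 275 to 975 mm from the base axis. Payload 8.4 kg.
Tool frame: the origin (TCP) lies midway between the tips of the shut fingers; the grasp point (between the pads) lies 19 mm behind it; z points along the fingers, y is the direction in which the jaws open and shut (so a half turn about z gives the same grasp; the last joint's range is limited). The gripper opens to 92 mm and grips with 3 to 60 N. Pads are 20 mm wide; open, the fingers measure 128 mm over their backs; the gripper's body (75 mm by 189 mm) begins 69 mm behind the grasp point.
Start: joints at [1.154, 0.353, 1.633, -0, 1.155, -0.002], TCP at [251.878, 572.001, 214.583] pointing down, gripper open.
Joint ranges: [-2.63, 2.63], [-0.92, 2.1], [0.06, 2.66], [-1.3, 4.44], [0, 2.69], [-3.02, 3.02]. Speed limits (rad/s): [2.22, 2.22, 2.79, 3.14, 3.14, 3.14].

## Interface

Orientations are given as a 3x3 rotation matrix whose columns are the frame's x, y, z axes.
In Python, from bench import * gives the robot as it stands. The module is installed in compiled form; this text tells all that it offers.
- The arm moves only by the shell command python3 -m jog 'ROWS' [OPENING] [FORCE]. ROWS is JSON, one flat list of numbers, 6 for each row, row after row: the shift along the tool's x, y, z in m, then the turn, a rotation vector about the tool's x, y, z in rad. A call has 1 to 5 rows; each row shifts and turns the commanded pose from where the row before left it, along the tool's axes as they then stand; what a row does not reach is not made up. A row lasts 1/10 s, in which the tool goes at most 50 mm and 8.59 degrees, less where a joint would pass 70% of its speed; a pose out of reach is approached as far as the arm can. A call is refused whole if a number of a shift passes 0.05 or a number of a turn 0.15, either way. A call with a gripper value outside its range is refused whole. OPENING is the opening, from 0 (shut) to 1 (fully open), set as the call begins (- or left out, the last holds). The fingers move at their own pace and stop on an object; FORCE is the grip in N (left out, the last holds). Time passes only in rows, so rows that do not move let the fingers close. It gives the time, the measured TCP pose, the force and the opening at its end, in the units of the state.
- sense(): the state, without advancing time (a new reading comes with each control period).
- capture(name): name is "scene" or "top" or "wrist"; returns a dict with "img" (480x640x3 uint8, red, green, blue), "fx", "fy", "cx", "cy" (pixels), "k1" (the pictures are not rectified: a ray, as slopes to the right and down, at radius r is drawn at 1 + k1 r^2 times it, then the intrinsics apply), "rvec" (rotation vector, rad) and "tvec" (3), from world to camera coordinates, as OpenCV has them. Camera axes: x right, y down, z forward; pixel columns grow to the right and rows downward; lengths in mm; the calibration is good to about 2 mm. A picture is of the moment at which its call begins. There is no depth.
- sign_off(): hands the job in, once; it reports no verdict.
The state is a dict: "time_s": time; "joints": joint angles; "dq": joint speeds; "tau": joint torques, N m; "tcp_pos": TCP position; "ee_rot": TCP orientation; "contact_force": force on the tool from outside, world axes, zero at the start; "ft_torque": the same for the moment, N m; "grip_width": opening from 0.0 (shut) to 1.0 (fully open).
Only numpy, scipy, OpenCV 4.12 (cv2) and the standard library are available. Lean on these libraries where they do the work, as an engineer would, in place of code of your own. Each camera call takes 0.05 s, during which the arm holds its last target.

## Working session

There is one attempt and no reset: what is moved stays moved. The work goes in short steps, Python scripts to look and compute and a shell command to move; the robot and the scene stay as the last step left them, time stands still between calls to the robot, and variables do not carry over. Pictures are saved under pics/ and viewed, and the job is handed in when it is done.

```bash
mkdir -p pics
python3 - <<'E'
from bench import *
import cv2
for n in ("scene","top","wrist"):
    c=capture(n); cv2.imwrite(f"pics/{n}0.png",c["img"][:,:,::-1])
    print(n,{k:v for k,v in c.items() if k!="img"})
s=sense();print(s)
E
```

```text
scene {'fx': 484.40315246169877, 'fy': 484.40315246169877, 'cx': 320.1300525419314, 'cy': 234.51737014690252, 'k1': -0.13206673655760007, 'rvec': array([ 0.9105577 ,  2.30784621, -1.27530063]), 'tvec': array([ 365.41949129,  -90.276378  , 1633.30543712])}
top {'fx': 566.6948578560439, 'fy': 566.6948578560439, 'cx': 319.857187423805, 'cy': 236.83848465217892, 'k1': 0.0264491764423778, 'rvec': array([ 2.148809  , -2.20730203,  0.07659179]), 'tvec': array([  46.22513556,  521.48224591, 1381.06539315])}
wrist {'fx': 364.26463950745455, 'fy': 364.26463950745455, 'cx': 316.8178217287794, 'cy': 235.87047325237006, 'k1': -0.04606069844337494, 'rvec': array([-2.42957036, -1.58646418, -0.21841061]), 'tvec': array([-623.81429734,  -31.60164728,  391.35215687])}
{'time_s': 0.15, 'joints': array([ 1.15359555e+00,  3.53472487e-01,  1.63391122e+00, -2.29200946e-05,
        1.15522054e+00, -2.38787510e-03]), 'dq': array([-1.76564690e-04, -2.06283968e-03, -1.64923563e-03,  1.04250335e-04,
       -2.79374419e-04,  1.43513708e-05]), 'tau': array([ 5.46827232e-04, -5.94207752e+01, -3.34471893e+01,  6.96813874e-02,
        2.03501590e-02, -6.64600611e-05]), 'tcp_pos': array([251.74236389, 571.66931045, 214.06879915]), 'ee_rot': array([[-9.15195478e-01,  4.03010030e-01, -3.90728071e-04],
       [ 4.03010219e-01,  9.15195002e-01, -9.33318283e-04],
       [-1.85442516e-05, -1.01163608e-03, -9.99999488e-01]]), 'contact_force': array([-0.12848266,  0.00111374, -0.2868067 ]), 'ft_torque': array([-0.0043027 ,  0.03089505,  0.03838975]), 'grip_width': 1.0003472865305032}
```

View pics/top0.png

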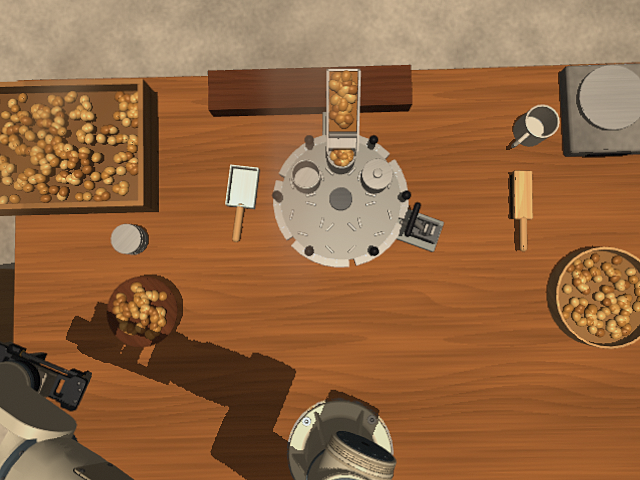

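View pics/scene0.png

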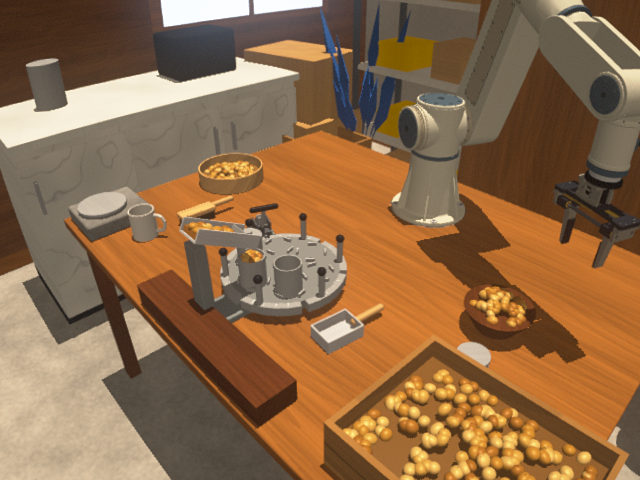

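Run:
```python
import cv2
i=cv2.imread("pics/top0.png")
cv2.imwrite("pics/top0c.png",cv2.resize(i[60:280,260:460],None,fx=4,fy=4,interpolation=cv2.INTER_CUBIC)[0:600])
cv2.imwrite("pics/top0d.png",cv2.resize(i[130:280,260:460],None,fx=4,fy=4,interpolation=cv2.INTER_CUBIC))
```

```text
(no output)
```

View pics/top0d.png

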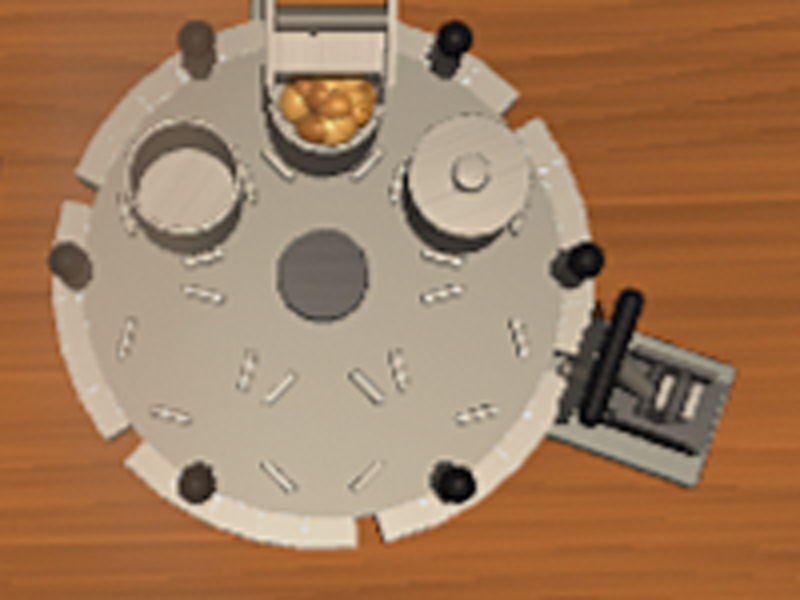

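View pics/top0c.png

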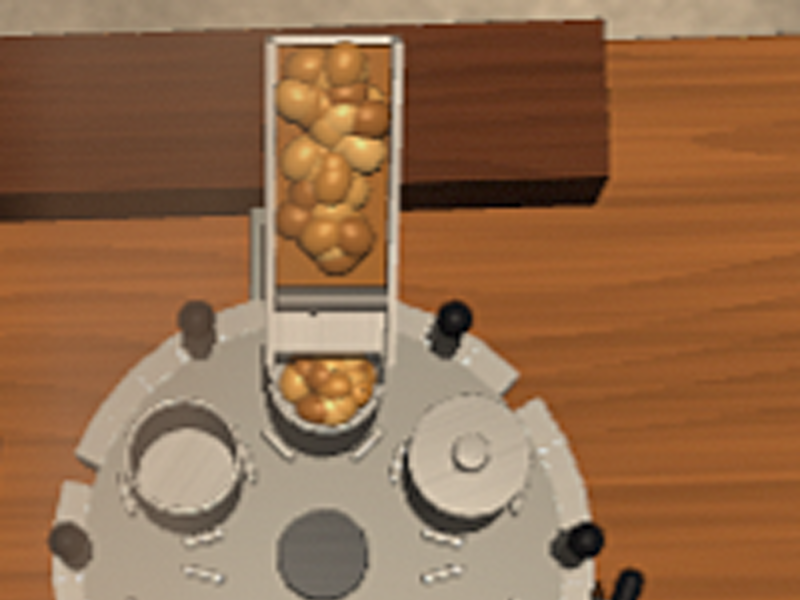

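```bash
cat > h.py <<'E'
import numpy as np, cv2
from scipy.optimize import least_squares
def proj(c,P):
    R,_=cv2.Rodrigues(np.array(c["rvec"])); p=np.atleast_2d(P)@R.T+np.array(c["tvec"])
    s=p[:,:2]/p[:,2:]; r2=(s**2).sum(1,keepdims=True); s=s*(1+c["k1"]*r2)
    return s*[c["fx"],c["fy"]]+[c["cx"],c["cy"]]
def T(b,P):  # base->world, b=(x,y,yaw)
    P=np.atleast_2d(P); ca,sa=np.cos(b[2]),np.sin(b[2])
    return np.c_[b[0]+ca*P[:,0]-sa*P[:,1], b[1]+sa*P[:,0]+ca*P[:,1], P[:,2]]
def pol(r,deg,z): return [r*np.cos(np.radians(deg)),r*np.sin(np.radians(deg)),z]
E
python3 - <<'E'
from h import *
from bench import *
c=capture("top")
px=np.array([(196,38),(68,265),(196,482),(454,483),(584,262),(454,38),(323,275)])
px=(px+.5)/4-.5+[260,130]
M=np.array([pol(150,a,118) for a in (30,90,150,210,270,330)]+[[0,0,50.]])
f=lambda b:(proj(c,T(b,M))-px).ravel()
r=least_squares(f,[600,0,0]);b=r.x;print(b,r.fun.round(1))
e=np.array([(632,298),(592,418)]);e=(e+.5)/4-.5+[260,130]
o=np.radians(-110);O=np.array([np.cos(o),np.sin(o)]);L=np.array([-O[1],O[0]])
E=np.array([[*(171*O+36*L*s),141] for s in(1,-1)])
print(proj(c,T(b,E)),e)
W=lambda P:T(b,P).round(1)
print("bar home",W([*(171*O),137]),"stop",W([*(278*O),115]),"pivot",W([*(210*O),56]),"O world",np.degrees(b[2])-110)
for a in (30,90,150,210,270,330): print(a,W(pol(150,a,90)))
E
```

```text
[ 6.11501611e+02 -1.97675705e+01 -2.70284069e-02] [ 0.   0.2 -0.5 -1.2 -0.2  0.6  0.7  0.4  0.3 -0.6 -0.1  0.1 -0.2  0.5]
[[417.6911665  203.78278161]
 [407.12321407 233.55796681]] [[417.625 204.125]
 [407.625 234.125]]
bar home [[ 548.7 -178.8  137. ]] stop [[ 509.4 -278.3  115. ]] pivot [[ 534.4 -215.1   56. ]] O world -111.54861364252582
30 [[743.4  51.7  90. ]]
90 [[615.6 130.2  90. ]]
150 [[483.7  58.7  90. ]]
210 [[479.6 -91.2  90. ]]
270 [[ 607.4 -169.7   90. ]]
330 [[739.3 -98.3  90. ]]
```

```bash
cat >> h.py <<'E'
B=np.array([611.5,-19.8,-0.027])
def st(target=None,s=None):
    from bench import sense
    s=sense();R=s["ee_rot"];p=s["tcp_pos"]
    print("t",s["time_s"],"p",p.round(1),"yaw_y",np.degrees(np.arctan2(R[1,1],R[0,1])).round(2),"tilt",R[2].round(3),"F",s["contact_force"].round(1),"w",round(s["grip_width"],3),"j",s["joints"].round(2))
    if target is not None:
        print("tool delta mm",(R.T@(np.array(target)-p)).round(1))
def lev(th,off,dr=0,dz=0): # lever angle rad from home -> world point; off along -L
    a=np.radians(-26)+th; r=210+90*np.sin(a)+dr; z=56+90*np.cos(a)+dz
    o=np.radians(-110); x,y=r*np.cos(o),r*np.sin(o); lx,ly=np.sin(o)*1,-np.cos(o)
    return T(B,[x+off*lx,y+off*ly,z])[0]
def move_z(): pass
E
python3 -m jog '[0,0,0,0,0,-0.039]' 0.28
python3 - <<'E'
from h import *
t=lev(0,25,0,-15);print(t);t[2]=214;st(t)
E
```

```text
time_s: 0.3
tcp_pos: [251.8, 571.8, 214.3]
ee_rot: [[-0.93, 0.367, -0.0], [0.367, 0.93, -0.0], [0.0, -0.001, -1.0]]
contact_force: [0.4, 0.1, 0.4]
grip_width: 0.931
[ 525.61143961 -169.24663553  121.89146417]
t 0.3 p [251.8 571.8 214.3] yaw_y 68.48 tilt [ 0.    -0.001 -1.   ] F [0.4 0.1 0.4] w 0.931 j [ 1.15  0.35  1.63  0.    1.16 -0.04]
tool delta mm [-526.5 -589.     0.6]
```

```bash
python3 -m jog '[-0.035,-0.035,0,0,0,0,-0.035,-0.035,0,0,0,0,-0.035,-0.035,0,0,0,0,-0.035,-0.035,0,0,0,0,-0.035,-0.035,0,0,0,0]' 
python3 -m jog '[-0.035,-0.04,0,0,0,0,-0.035,-0.04,0,0,0,0,-0.035,-0.04,0,0,0,0,-0.035,-0.04,0,0,0,0,-0.035,-0.04,0,0,0,0]' 
python3 -m jog '[-0.035,-0.04,0,0,0,0,-0.035,-0.04,0,0,0,0,-0.035,-0.04,0,0,0,0,-0.03,-0.04,0,0,0,0,0,0,0,0,0,0]'
python3 - <<'E'
from h import *
t=lev(0,25,0,-15);t[2]=214;st(t)
E
```

```text
time_s: 0.8
tcp_pos: [350.7, 343.2, 214.5]
ee_rot: [[-0.93, 0.366, 0.0], [0.366, 0.93, 0.0], [-0.0, 0.0, -1.0]]
contact_force: [0.7, 0.0, -0.6]
grip_width: 0.5
time_s: 1.3
tcp_pos: [434.8, 107.6, 214.8]
ee_rot: [[-0.93, 0.367, 0.001], [0.367, 0.93, 0.0], [-0.001, 0.0, -1.0]]
contact_force: [0.9, -0.3, 0.1]
grip_width: 0.281
time_s: 1.8
tcp_pos: [499.6, -85.0, 214.7]
ee_rot: [[-0.929, 0.371, 0.001], [0.371, 0.929, -0.002], [-0.002, -0.001, -1.0]]
contact_force: [-0.5, -0.1, 0.6]
grip_width: 0.282
t 1.8 p [499.6 -85.  214.7] yaw_y 68.21 tilt [-0.002 -0.001 -1.   ] F [-0.5 -0.1  0.6] w 0.282 j [-0.17  0.17  1.88 -0.    1.09 -1.36]
tool delta mm [-55.5 -68.5   0.8]
```

```bash
python3 -m jog '[-0.028,-0.034,0,0,0,0,-0.027,-0.034,0,0,0,-0.004,0,0,0,0,0,0]'
python3 - <<'E'
from h import *
from bench import *
t=lev(0,25,0,-15);st(t)
for n in ("wrist","top"):
    c=capture(n);i=c["img"][:,:,::-1]
    print(proj(c,np.array([lev(0,0),lev(0,42),lev(0,-42)])).round(0))
    if n=="top": i=cv2.resize(i[130:280,300:500],None,fx=4,fy=4,interpolation=cv2.INTER_CUBIC)
    cv2.imwrite(f"pics/{n}1.png",i)
E
```

```text
time_s: 2.1
tcp_pos: [525.6, -166.7, 214.6]
ee_rot: [[-0.931, 0.365, 0.001], [0.365, 0.931, -0.001], [-0.001, -0.001, -1.0]]
contact_force: [1.3, 0.4, -0.3]
grip_width: 0.284
t 2.1 p [ 525.6 -166.7  214.6] yaw_y 68.57 tilt [-0.001 -0.001 -1.   ] F [ 1.3  0.4 -0.3] w 0.284 j [-0.31  0.24  1.79 -0.    1.11 -1.51]
tool delta mm [-0.7 -2.3 92.7]
[[314. 278.]
 [314. 223.]
 [314. 329.]]
[[412. 219.]
 [406. 236.]
 [418. 201.]]
```

View pics/wrist1.png

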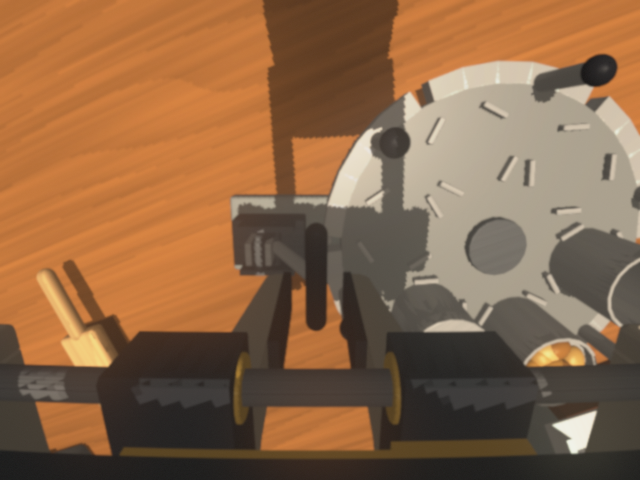

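```bash
python3 -m jog '[0,-0.002,0.03,0,0,0,0,0,0.03,0,0,0,0,0,0.02,0,0,0,0,0,0.012,0,0,0,0,0,0,0,0,0]'
python3 - <<'E'
from h import *
from bench import *
st(lev(0,25,0,-15))
c=capture("wrist");cv2.imwrite("pics/wrist2.png",c["img"][:,:,::-1])
for th in (.2,.4,.6,.8,1,1.15,1.3): 
    R=sense()["ee_rot"]; print(th,(R.T@(lev(th,25)-lev(th-.2 if th<1.1 else th-.15,25))).round(1))
E
```

```text
time_s: 2.7
tcp_pos: [522.5, -163.7, 121.3]
ee_rot: [[-0.932, 0.362, -0.003], [0.362, 0.932, 0.001], [0.003, 0.0, -1.0]]
contact_force: [0.3, -0.1, -0.1]
grip_width: 0.279
t 2.7 p [ 522.5 -163.7  121.3] yaw_y 68.76 tilt [ 0.003  0.    -1.   ] F [ 0.3 -0.1 -0.1] w 0.279 j [-0.31  0.35  1.88  0.    0.92 -1.51]
tool delta mm [-4.9 -4.  -0.6]
0.2 [  0.1 -16.9  -6.2]
0.4 [  0.1 -17.8  -2.8]
0.6 [  0.1 -18.    0.8]
0.8 [  0.1 -17.4   4.4]
1 [  0.1 -16.2   7.8]
1.15 [  0.  -11.    7.8]
1.3 [ 0.  -9.7  9.4]
```

View pics/wrist2.png

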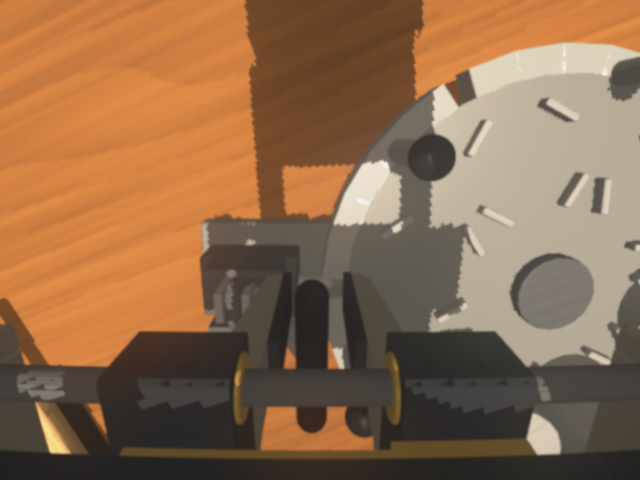

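```bash
python3 -m jog '[-0.005,-0.008,0,0,0,0,0,-0.009,-0.004,0,0,0,0,-0.009,-0.003,0,0,0,0,-0.009,-0.002,0,0,0,0,-0.009,-0.001,0,0,0]' 
python3 -m jog '[0,-0.009,0,0,0,0,0,-0.009,0.001,0,0,0,0,-0.009,0.002,0,0,0,0,-0.009,0.003,0,0,0,0,0,0,0,0,0]'
python3 - <<'E'
from h import *
st(lev(1,25,5,-15))
E
```

```text
time_s: 3.25
tcp_pos: [512.5, -209.2, 133.5]
ee_rot: [[-0.931, 0.364, 0.002], [0.364, 0.931, -0.001], [-0.002, -0.0, -1.0]]
contact_force: [1.5, 2.3, 1.5]
grip_width: 0.282
time_s: 3.75
tcp_pos: [498.3, -242.6, 125.8]
ee_rot: [[-0.931, 0.364, -0.001], [0.364, 0.931, 0.0], [0.001, -0.0, -1.0]]
contact_force: [0.0, 0.9, -0.1]
grip_width: 0.281
t 3.75 p [ 498.3 -242.6  125.8] yaw_y 68.65 tilt [ 0.001 -0.    -1.   ] F [ 0.   0.9 -0.1] w 0.281 j [-0.46  0.35  1.86 -0.    0.93 -1.65]
tool delta mm [  1.5 -12.9   7.9]
```

```bash
python3 -m jog '[0,-0.009,0.005,0,0,0,0,-0.009,0.006,0,0,0,0,-0.009,0.006,0,0,0,0,-0.007,0.006,0,0,0,0,0,0,0,0,0]'
python3 - <<'E'
from h import *
st(lev(1.3,25,6,-15))
E
```

```text
time_s: 4.25
tcp_pos: [486.8, -272.6, 102.8]
ee_rot: [[-0.931, 0.365, 0.0], [0.365, 0.931, 0.003], [0.001, 0.003, -1.0]]
contact_force: [4.2, 6.8, -2.5]
grip_width: 0.278
t 4.25 p [ 486.8 -272.6  102.8] yaw_y 68.59 tilt [ 0.001  0.003 -1.   ] F [ 4.2  6.8 -2.5] w 0.278 j [-0.51  0.38  1.87  0.    0.89 -1.71]
tool delta mm [ 1.9 -2.5  2.1]
```

```bash
python3 -m jog '[0,-0.004,0.002,0,0,0,0,-0.002,0,0,0,0,0,0,0,0,0,0]'
python3 - <<'E'
from h import *
from bench import *
st(lev(1.3,25,6,-15))
c=capture("top");print(proj(c,np.array([lev(1.3,-36),lev(1.15,-36)]))); i=c["img"][:,:,::-1]
cv2.imwrite("pics/top3.png",cv2.resize(i[150:300,340:500],None,fx=4,fy=4,interpolation=cv2.INTER_CUBIC))
E
python3 -m jog '[0,0.007,0,0,0,0,0,0,-0.03,0,0,0,0,0,-0.04,0,0,0,0,0,-0.04,0,0,0,0,0,0,0,0,0]'
python3 - <<'E'
from h import *
from bench import *
c=capture("top");print(proj(c,np.array([lev(1.3,-36),lev(1.15,-36)]))); i=c["img"][:,:,::-1]
cv2.imwrite("pics/top4.png",cv2.resize(i[150:300,340:500],None,fx=4,fy=4,interpolation=cv2.INTER_CUBIC))
c=capture("wrist");cv2.imwrite("pics/wrist4.png",c["img"][:,:,::-1])
print(proj(c,np.array([lev(1.3,36),lev(1.3,-36),lev(1.15,36),lev(1.15,-36)])))
E
```

```text
time_s: 4.55
tcp_pos: [486.7, -273.4, 102.1]
ee_rot: [[-0.93, 0.367, 0.003], [0.367, 0.93, 0.01], [0.001, 0.01, -1.0]]
contact_force: [10.5, 34.7, 15.5]
grip_width: 0.284
t 4.55 p [ 486.7 -273.4  102.1] yaw_y 68.49 tilt [ 0.001  0.01  -1.   ] F [10.5 34.7 15.5] w 0.284 j [-0.52  0.39  1.87  0.01  0.89 -1.72]
tool delta mm [ 2.  -1.7  1.4]
[[459.68986754 220.91502108]
 [456.64482681 219.04397456]]
time_s: 5.1
tcp_pos: [489.9, -274.3, 216.5]
ee_rot: [[-0.932, 0.363, 0.007], [0.363, 0.932, -0.004], [-0.008, -0.001, -1.0]]
contact_force: [0.1, -0.3, 0.2]
grip_width: 0.281
[[459.68986754 220.91502108]
 [456.64482681 219.04397456]]
[[322.63317363 217.1797391 ]
 [321.79687259 303.78829866]
 [336.06084871 220.18298043]
 [334.23725583 309.2847491 ]]
```

View pics/top4.png

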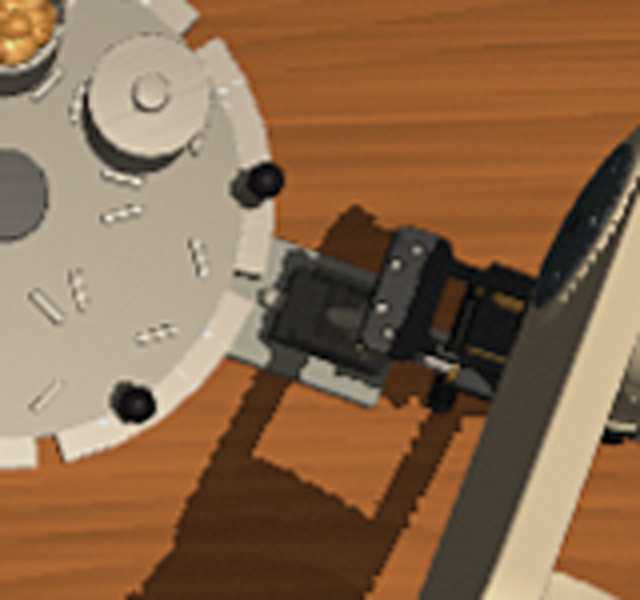

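View pics/wrist4.png

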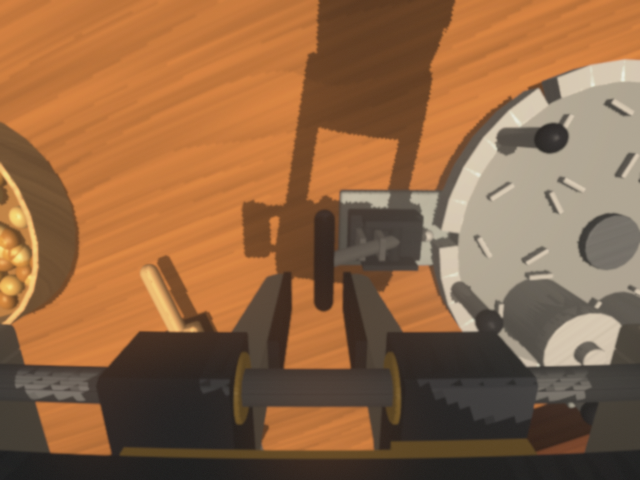

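```bash
python3 -m jog '[0,0.02,0,0,0,-0.113,0,0.03,0,0,0,-0.113,0,0.03,0,0,0,-0.113,0,0,0,0,0,0]' 0.5
python3 - <<'E'
from h import *
st([479.6,-91.2,200])
E
```

```text
time_s: 5.6
tcp_pos: [505.6, -192.3, 209.4]
ee_rot: [[-1.0, 0.028, -0.003], [0.028, 1.0, 0.002], [0.003, 0.002, -1.0]]
contact_force: [-0.1, 0.3, 0.4]
grip_width: 0.505
t 5.6 p [ 505.6 -192.3  209.4] yaw_y 88.41 tilt [ 0.003  0.002 -1.   ] F [-0.1  0.3  0.4] w 0.505 j [-0.37  0.23  1.82  0.    1.1  -1.91]
tool delta mm [ 28.8 100.3   9.7]
```

```bash
python3 -m jog '[0.01,0.034,0,0,0,0,0.01,0.034,0,0,0,0,0.009,0.033,0,0,0,0,0,0,0,0,0,0]'
python3 - <<'E'
from h import *
from bench import *
st([479.6,-91.2,85])
c=capture("wrist");cv2.imwrite("pics/wrist5.png",c["img"][:,:,::-1])
print(proj(c,np.array([[479.6,-91.2,118]])))
E
```

```text
time_s: 6.0
tcp_pos: [478.9, -90.9, 210.0]
ee_rot: [[-0.999, 0.032, -0.003], [0.032, 0.999, 0.001], [0.003, 0.001, -1.0]]
contact_force: [-0.1, -0.2, 0.6]
grip_width: 0.501
t 6.0 p [478.9 -90.9 210. ] yaw_y 88.15 tilt [ 0.003  0.001 -1.   ] F [-0.1 -0.2  0.6] w 0.501 j [-0.19  0.14  1.92  0.    1.08 -1.73]
tool delta mm [ -1.2  -0.4 125. ]
[[316.9246827  240.62705266]]
```

View pics/wrist5.png

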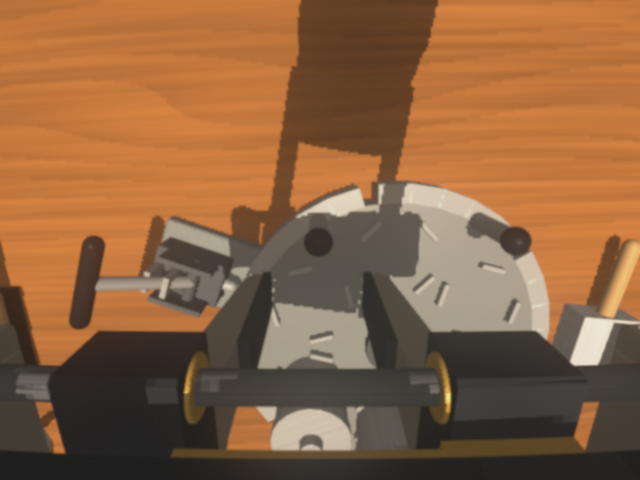

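```bash
python3 -m jog '[0,0,0.035,0,0,0,0,0,0.035,0,0,0,0,0,0.035,0,0,0,0,0,0.02,0,0,0,0,0,0,0,0,0]' 
python3 -m jog '[0,0,0,0,0,0,0,0,0,0,0,0,0,0,0,0,0,0]' 0.28
python3 - <<'E'
from h import *
st([479.6,-91.2,85])
from bench import sense
R=sense()["ee_rot"]
w=lambda a:T(B,pol(150,a,85))[0]
for a in range(205,149,-5): print(a,(R.T@(w(a)-w(a+5))).round(1),w(a).round(0))
E
```

```text
time_s: 6.55
tcp_pos: [478.6, -93.9, 83.3]
ee_rot: [[-0.999, 0.034, -0.006], [0.034, 0.999, 0.001], [0.006, 0.001, -1.0]]
contact_force: [-0.4, -0.0, 1.2]
grip_width: 0.5
time_s: 6.85
tcp_pos: [482.0, -93.4, 87.7]
ee_rot: [[-0.999, 0.033, 0.002], [0.033, 0.999, -0.0], [-0.002, -0.0, -1.0]]
contact_force: [0.4, 0.1, 0.8]
grip_width: 0.283
t 6.85 p [482.  -93.4  87.7] yaw_y 88.09 tilt [-0.002 -0.    -1.   ] F [0.4 0.1 0.8] w 0.283 j [-0.19  0.32  2.03  0.    0.8  -1.73]
tool delta mm [2.5 2.1 2.7]
205 [ 6.1 11.6 -0. ] [474. -79.  85.]
200 [ 5.1 12.1 -0. ] [469. -67.  85.]
195 [ 4.  12.5 -0. ] [466. -55.  85.]
190 [ 2.9 12.8 -0. ] [463. -42.  85.]
185 [ 1.8 13.  -0. ] [462. -29.  85.]
180 [ 0.7 13.1 -0. ] [462. -16.  85.]
175 [-0.5 13.1  0. ] [462.  -3.  85.]
170 [-1.6 13.   0. ] [465.  10.  85.]
165 [-2.8 12.8  0. ] [468.  23.  85.]
160 [-3.9 12.5  0. ] [472.  35.  85.]
155 [-4.9 12.1  0. ] [477.  47.  85.]
150 [-6.  11.6  0. ] [484.  59.  85.]
```

```bash
python3 -m jog '[0.004,0.005,0,0,0,0,0.003,0.006,0,0,0,0,0.003,0.006,0,0,0,0,0.003,0.006,0,0,0,0,0.002,0.006,0,0,0,0]' 
python3 -m jog '[0.003,0.006,0,0,0,0,0.002,0.006,0,0,0,0,0.001,0.006,0,0,0,0,0.001,0.006,0,0,0,0,0.001,0.006,0,0,0,0]'
python3 - <<'E'
from h import *
st([462,-29,85])
from bench import *
c=capture("top");cv2.imwrite("pics/top6.png",c["img"][:,:,::-1])
E
```

```text
time_s: 7.35
tcp_pos: [466.1, -63.0, 86.6]
ee_rot: [[-0.999, 0.032, -0.001], [0.032, 0.999, -0.0], [0.001, -0.0, -1.0]]
contact_force: [-1.5, -2.5, 0.7]
grip_width: 0.278
time_s: 7.85
tcp_pos: [459.7, -32.9, 86.5]
ee_rot: [[-0.999, 0.033, -0.0], [0.033, 0.999, 0.0], [0.0, 0.0, -1.0]]
contact_force: [-1.0, -2.0, 0.5]
grip_width: 0.278
t 7.85 p [459.7 -32.9  86.5] yaw_y 88.12 tilt [ 0.  0. -1.] F [-1.  -2.   0.5] w 0.278 j [-0.07  0.28  2.09  0.    0.78 -1.61]
tool delta mm [-2.2  3.9  1.5]
```

View pics/top6.png

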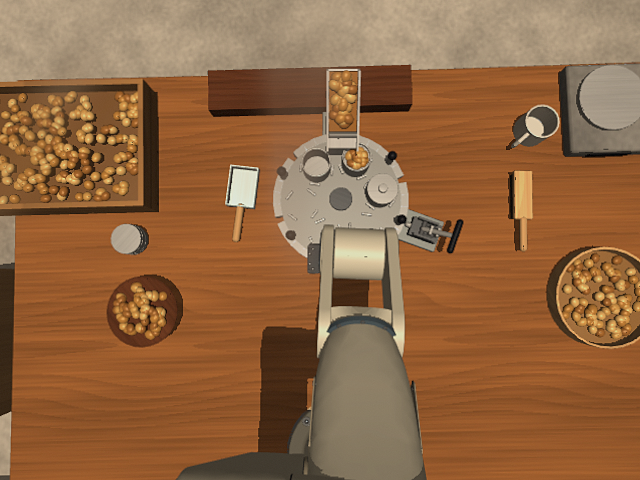

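```bash
python3 -m jog '[0,0.006,0,0,0,0,0,0.006,0,0,0,0,0,0.006,0,0,0,0,0,0.006,0,0,0,0,-0.001,0.006,0,0,0,0]' 
python3 -m jog '[-0.001,0.006,0,0,0,0,-0.001,0.006,0,0,0,0,-0.001,0.006,0,0,0,0,-0.002,0.006,0,0,0,0,-0.002,0.006,0,0,0,0]' 
python3 -m jog '[-0.002,0.006,0,0,0,0,-0.003,0.006,0,0,0,0,-0.003,0.006,0,0,0,0,-0.003,0.004,0,0,0,0,0,0,0,0,0,0]'
cat >> h.py <<'E'
def crop(n,name):
    from bench import capture
    c=capture(n); i=c["img"][:,:,::-1]
    if n=="top": i=cv2.resize(i[130:280,260:460],None,fx=4,fy=4,interpolation=cv2.INTER_CUBIC)
    cv2.imwrite(f"pics/{name}.png",i); return c
E
python3 - <<'E'
from h import *
st([484,59,85])
crop("top","top7")
E
```

```text
time_s: 8.4
tcp_pos: [461.8, -2.9, 86.6]
ee_rot: [[-0.999, 0.033, -0.0], [0.033, 0.999, 0.0], [0.0, 0.0, -1.0]]
contact_force: [-1.8, -2.0, -0.2]
grip_width: 0.281
time_s: 8.9
tcp_pos: [470.0, 26.8, 86.6]
ee_rot: [[-0.999, 0.033, 0.0], [0.033, 0.999, -0.0], [-0.0, -0.0, -1.0]]
contact_force: [-1.9, -1.4, 0.4]
grip_width: 0.282
time_s: 9.4
tcp_pos: [482.5, 48.6, 86.7]
ee_rot: [[-0.999, 0.032, 0.001], [0.032, 0.999, 0.0], [-0.001, 0.0, -1.0]]
contact_force: [0.1, -0.2, 0.0]
grip_width: 0.283
t 9.4 p [482.5  48.6  86.7] yaw_y 88.14 tilt [-0.001  0.    -1.   ] F [ 0.1 -0.2  0. ] w 0.283 j [ 0.1   0.31  2.04  0.    0.79 -1.44]
tool delta mm [-1.2 10.5  1.7]
```

View pics/top7.png

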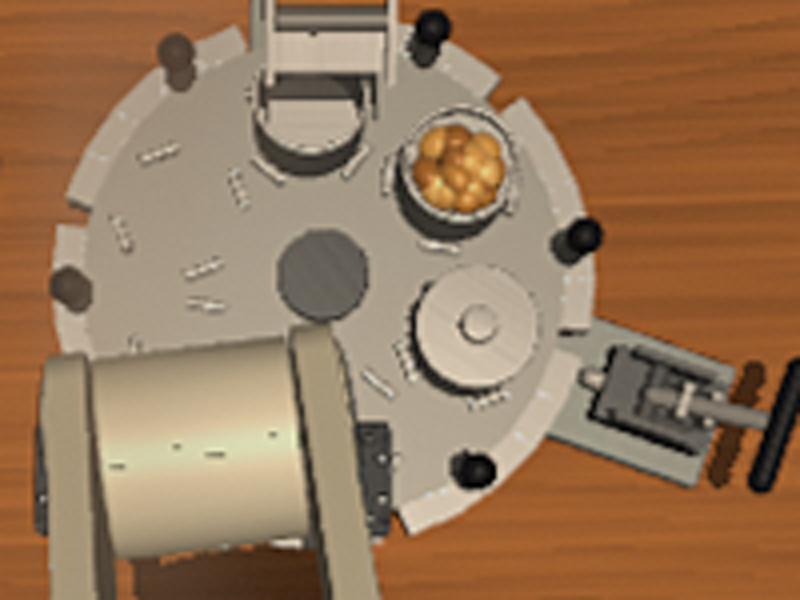

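```bash
cat >> h.py <<'E'
def wheel(c,px,angs):
    px=(np.array(px)+.5)/4-.5+[260,130]
    f=lambda d:(proj(c,T(B,np.array([pol(150,a+d[0],118) for a in angs])))-px).ravel()
    r=least_squares(f,[0.]);print("wheel offset deg",r.x,r.fun.round(1));return r.x[0]
E
python3 - <<'E'
from h import *
from bench import *
c=capture("wrist");c=capture("top")
wheel(c,[(432,25),(176,50),(69,290),(584,238),(474,469)],[330,30,90,270,210])
wheel(c,[(454,38),(196,38),(68,265),(584,262),(454,483)],[330,30,90,270,210])
E
```

```text
wheel offset deg [5.46461629] [-0.   0.6 -0.2  0.5 -0.5 -1.3 -0.  -0.7  0.9  0.5]
wheel offset deg [0.02101889] [-0.1  0.1 -0.   0.2 -0.5 -1.2  0.3 -0.6  0.7  0.3]
```

```bash
python3 -m jog '[-0.003,0.005,0,0,0,0,-0.003,0.005,0,0,0,0,0,0.001,0,0,0,0,0,0,0,0,0,0]'
python3 - <<'E'
from h import *
st([484,59,85])
crop("top","top8")
E
```

```text
time_s: 9.95
tcp_pos: [488.3, 59.1, 86.7]
ee_rot: [[-0.999, 0.032, 0.001], [0.032, 0.999, 0.0], [-0.001, 0.0, -1.0]]
contact_force: [0.5, 0.6, -0.1]
grip_width: 0.281
t 9.95 p [488.3  59.1  86.7] yaw_y 88.14 tilt [-0.001  0.    -1.   ] F [ 0.5  0.6 -0.1] w 0.281 j [ 0.12  0.32  2.02  0.    0.8  -1.42]
tool delta mm [ 4.3 -0.3  1.6]
```

View pics/top8.png

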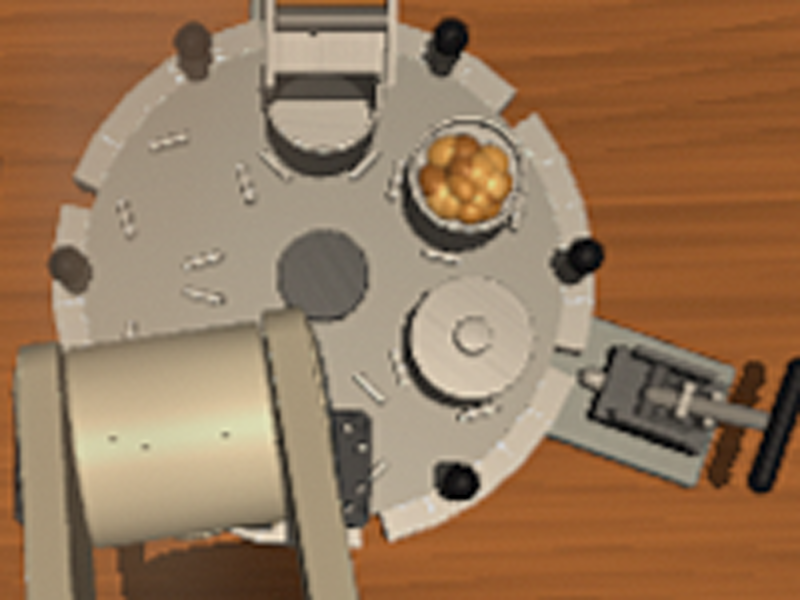

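Run:
```python
from h import *
c=crop("top","x")
wheel(c,[(450,36),(192,40),(68,267),(584,258),(458,482)],[330,30,90,270,210])
a=cv2.imread("pics/top0d.png");b=cv2.imread("pics/top8.png")
h=[]
for (x,y,w,hh) in [(470,70,100,75),(50,160,70,70),(420,20,80,60),(160,20,70,60)]:
    h.append(np.vstack([cv2.resize(i[y:y+hh,x:x+w],(190,200)) for i in(a,b)]))
    # sub-pixel shift
    g=[cv2.cvtColor(i[y:y+hh,x:x+w],cv2.COLOR_BGR2GRAY).astype(np.float32) for i in(a,b)]
    print(cv2.phaseCorrelate(*g,cv2.createHanningWindow((w,hh),cv2.CV_32F)))
cv2.imwrite("pics/cmp8.png",np.hstack(h))
```

```text
wheel offset deg [0.8626403] [ 0.1  0.1  0.2  0.2 -0.5 -0.7  0.3 -0.6  0.5  0.1]
((-4.572376848980674, 0.6880959590200604), 0.1898342180887858)
((-0.08107079153415953, 3.8232727924567484), 0.7938766085807188)
((-0.07169645442274941, -0.20303656397924286), 0.37851569374402366)
((-5.065029635302253, 0.01064200674717597), 0.43126648752777663)
```

View pics/cmp8.png

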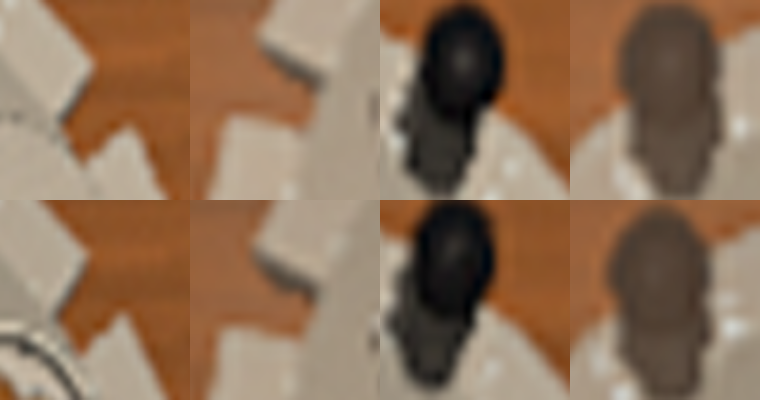

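```bash
python3 -m jog '[-0.001,0.002,0,0,0,0,0,0,0,0,0,0,0,0,0,0,0,0]'
python3 - <<'E'
from h import *
st()
c=crop("top","top9")
a=cv2.imread("pics/top0d.png");b=cv2.imread("pics/top9.png")
for (x,y,w,hh) in [(50,160,70,70),(420,20,80,60),(160,20,70,60)]:
    g=[cv2.cvtColor(i[y:y+hh,x:x+w],cv2.COLOR_BGR2GRAY).astype(np.float32) for i in(a,b)]
    print(cv2.phaseCorrelate(*g,cv2.createHanningWindow((w,hh),cv2.CV_32F)))
E
```

```text
time_s: 10.35
tcp_pos: [489.1, 60.7, 86.6]
ee_rot: [[-0.999, 0.033, 0.0], [0.033, 0.999, 0.0], [-0.0, 0.0, -1.0]]
contact_force: [-0.7, -0.4, -1.3]
grip_width: 0.28
t 10.35 p [489.1  60.7  86.6] yaw_y 88.12 tilt [-0.  0. -1.] F [-0.7 -0.4 -1.3] w 0.28 j [ 0.12  0.32  2.02  0.    0.8  -1.42]
((-0.04435439218148929, -0.10766218192671317), 0.4629832417876632)
((0.14596881421430652, -4.053484571120258), 0.36044482032457986)
((-0.1362603039846988, -0.2993714946199013), 0.40617765144065576)
```

View pics/top9.png

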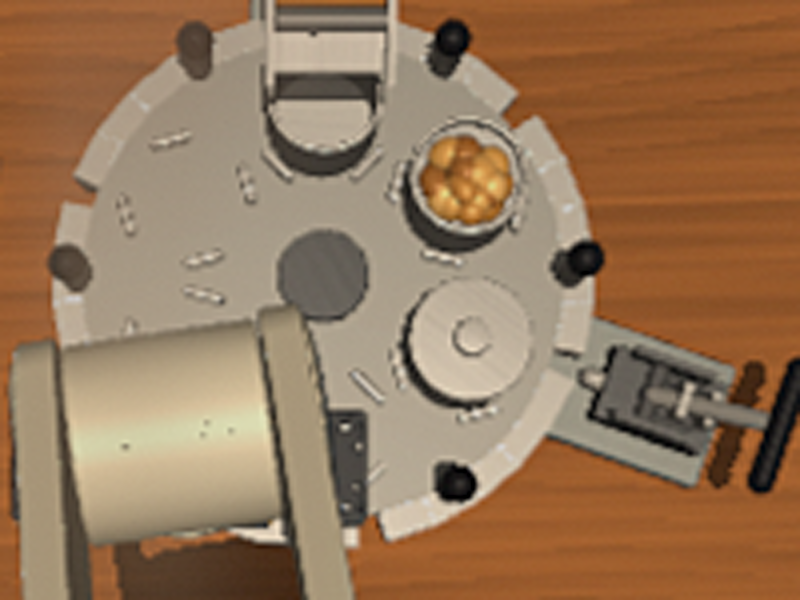

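```bash
python3 -m jog '[-0.0005,0.0012,0,0,0,0,0,0,0,0,0,0,0,0,0,0,0,0]'
python3 - <<'E'
from h import *
st()
c=crop("top","top10")
a=cv2.imread("pics/top0d.png");b=cv2.imread("pics/top10.png")
h=[]
for (x,y,w,hh) in [(470,70,100,75),(50,160,70,70),(420,20,80,60),(160,20,70,60)]:
    h.append(np.vstack([cv2.resize(i[y:y+hh,x:x+w],(190,200)) for i in(a,b)]))
cv2.imwrite("pics/cmp10.png",np.hstack(h))
E
```

```text
time_s: 10.7
tcp_pos: [489.5, 61.9, 86.6]
ee_rot: [[-0.999, 0.033, -0.0], [0.033, 0.999, 0.0], [0.0, 0.0, -1.0]]
contact_force: [0.7, -0.9, 0.6]
grip_width: 0.278
t 10.7 p [489.5  61.9  86.6] yaw_y 88.12 tilt [ 0.  0. -1.] F [ 0.7 -0.9  0.6] w 0.278 j [ 0.12  0.32  2.02  0.    0.8  -1.42]
```

View pics/cmp10.png

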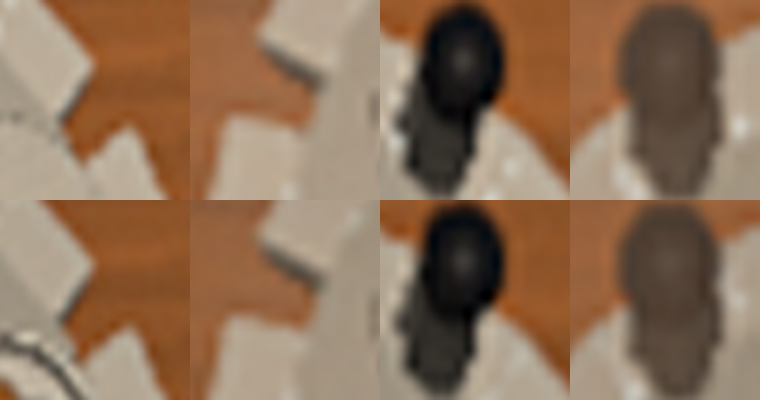

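```bash
python3 -m jog '[0,-0.003,0,0,0,0,0,0,0,0,0,0,0,0,0,0,0,0]' 0.45
python3 -m jog '[0,0,-0.03,0,0,0,0,0,-0.05,0,0,0,0,0,-0.05,0,0,0,0,0,0,0,0,0]' 
python3 -m jog '[0,-0.03,0,0,0,0.113,0,-0.05,0,0,0,0.113,0,-0.05,0,0,0,0.113,0,-0.05,0,0,0,0,0,0,0,0,0,0]' 0.28
python3 - <<'E'
from h import *
st(lev(1.3,25,0,80))
E
```

```text
time_s: 11.05
tcp_pos: [489.4, 58.8, 86.6]
ee_rot: [[-0.999, 0.033, 0.0], [0.033, 0.999, 0.0], [-0.0, 0.0, -1.0]]
contact_force: [0.3, -0.2, -0.6]
grip_width: 0.45
time_s: 11.45
tcp_pos: [493.2, 59.3, 223.0]
ee_rot: [[-0.999, 0.033, 0.01], [0.033, 0.999, 0.001], [-0.01, 0.002, -1.0]]
contact_force: [0.1, 0.3, -0.2]
grip_width: 0.447
time_s: 11.95
tcp_pos: [447.9, -119.8, 216.1]
ee_rot: [[-0.93, 0.368, -0.001], [0.368, 0.93, -0.001], [0.001, -0.002, -1.0]]
contact_force: [0.0, -0.2, 0.5]
grip_width: 0.281
t 11.95 p [ 447.9 -119.8  216.1] yaw_y 68.42 tilt [ 0.001 -0.002 -1.   ] F [ 0.  -0.2  0.5] w 0.281 j [-0.26  0.1   1.96 -0.    1.08 -1.46]
tool delta mm [ -90.5 -124.2   20.5]
```

```bash
python3 -m jog '[-0.03,-0.042,0,0,0,0,-0.03,-0.042,0,0,0,0,-0.03,-0.04,0,0,0,0,0,0,0,0,0,0]'
python3 - <<'E'
from h import *
st(lev(1.3,25,0,-15))
crop("wrist","wrist11");crop("top","top11")
E
```

```text
time_s: 12.35
tcp_pos: [489.8, -265.0, 216.1]
ee_rot: [[-0.931, 0.366, 0.001], [0.366, 0.931, -0.002], [-0.002, -0.001, -1.0]]
contact_force: [0.2, -0.3, 0.6]
grip_width: 0.282
t 12.35 p [ 489.8 -265.   216.1] yaw_y 68.54 tilt [-0.002 -0.001 -1.   ] F [ 0.2 -0.3  0.6] w 0.282 j [-0.5   0.24  1.78 -0.    1.11 -1.69]
tool delta mm [  2.1  -4.5 115.5]
```

View pics/wrist11.png

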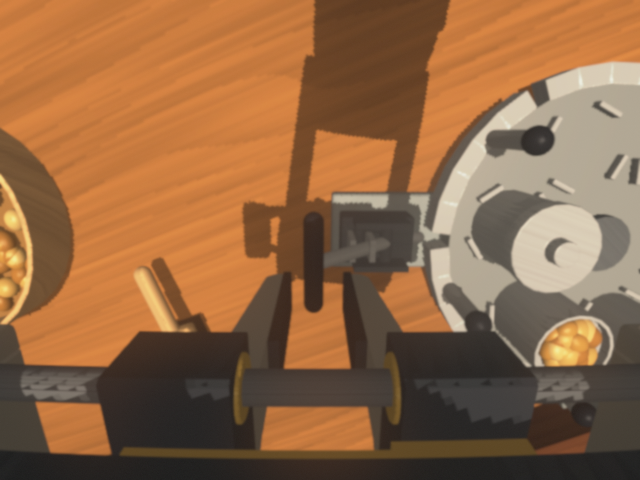

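View pics/top11.png

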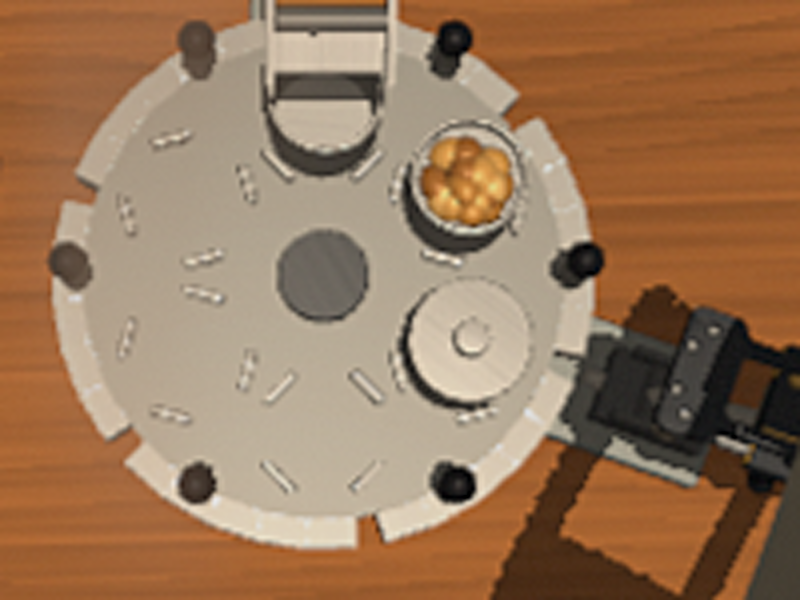

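```bash
python3 -m jog '[0.002,-0.003,0.035,0,0,0,0,0,0.035,0,0,0,0,0,0.03,0,0,0,0,0,0.015,0,0,0,0,0,0,0,0,0]'
python3 - <<'E'
from h import *
st(lev(1.3,25,0,-15))
E
```

```text
time_s: 12.95
tcp_pos: [483.6, -260.3, 99.5]
ee_rot: [[-0.932, 0.362, -0.004], [0.362, 0.932, 0.002], [0.004, 0.001, -1.0]]
contact_force: [-0.8, -1.7, -0.2]
grip_width: 0.282
t 12.95 p [ 483.6 -260.3   99.5] yaw_y 68.79 tilt [ 0.004  0.001 -1.   ] F [-0.8 -1.7 -0.2] w 0.282 j [-0.5   0.38  1.89 -0.    0.88 -1.7 ]
tool delta mm [-5.6 -6.7 -1.2]
```

```bash
python3 -m jog '[-0.003,0.006,-0.005,0,0,0,0,0.006,-0.005,0,0,0,0,0.007,-0.005,0,0,0,0,0.007,-0.004,0,0,0,0,0,0,0,0,0]'
python3 - <<'E'
from h import *
st(lev(1.0,25,0,-15))
crop("wrist","wrist12")
E
```

```text
time_s: 13.45
tcp_pos: [498.7, -238.7, 122.0]
ee_rot: [[-0.932, 0.362, 0.002], [0.362, 0.932, -0.001], [-0.002, 0.0, -1.0]]
contact_force: [0.3, -0.5, -0.6]
grip_width: 0.281
t 13.45 p [ 498.7 -238.7  122. ] yaw_y 68.75 tilt [-0.002  0.    -1.   ] F [ 0.3 -0.5 -0.6] w 0.281 j [-0.45  0.35  1.87  0.    0.92 -1.65]
tool delta mm [  0.6 -11.7   4.1]
```

View pics/wrist12.png

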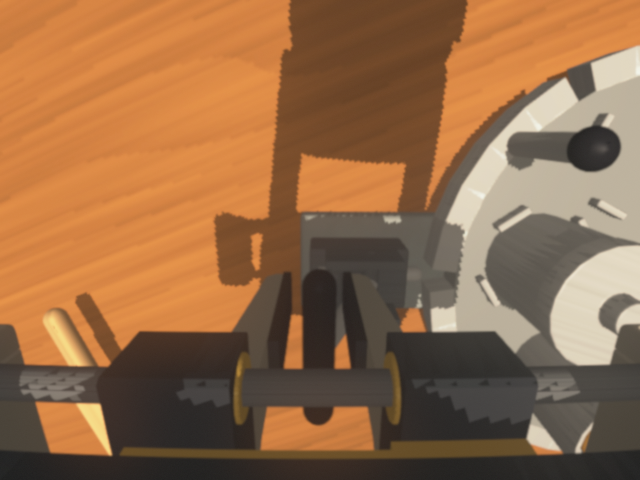

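```bash
python3 -m jog '[0,0.009,-0.003,0,0,0,0,0.009,-0.002,0,0,0,0,0.009,-0.001,0,0,0,0,0.009,0,0,0,0,0,0.009,0.001,0,0,0]'
python3 - <<'E'
from h import *
st(lev(0,25,0,-15))
crop("wrist","wrist13")
E
```

```text
time_s: 14.0
tcp_pos: [514.2, -196.6, 125.5]
ee_rot: [[-0.932, 0.363, 0.0], [0.363, 0.932, 0.0], [0.0, 0.0, -1.0]]
contact_force: [0.4, 2.0, -0.8]
grip_width: 0.281
t 14.0 p [ 514.2 -196.6  125.5] yaw_y 68.71 tilt [ 0.  0. -1.] F [ 0.4  2.  -0.8] w 0.281 j [-0.37  0.34  1.87  0.    0.93 -1.57]
tool delta mm [-0.7 29.7  3.6]
```

View pics/wrist13.png

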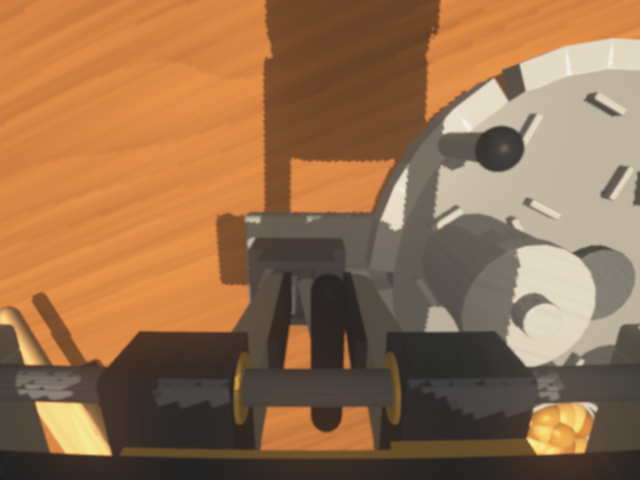

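```bash
python3 -m jog '[0,0.008,0,0,0,0,0,0.008,0.001,0,0,0,0,0.007,0.002,0,0,0,0,0.006,0.002,0,0,0,0,0,0,0,0,0]'
python3 - <<'E'
from h import *
st(lev(0,25,0,-15))
crop("wrist","wrist14");crop("top","top14")
E
```

```text
time_s: 14.55
tcp_pos: [524.4, -170.1, 120.3]
ee_rot: [[-0.932, 0.363, -0.001], [0.363, 0.932, -0.0], [0.0, -0.0, -1.0]]
contact_force: [-0.8, 0.5, -0.3]
grip_width: 0.282
t 14.55 p [ 524.4 -170.1  120.3] yaw_y 68.74 tilt [ 0. -0. -1.] F [-0.8  0.5 -0.3] w 0.282 j [-0.32  0.35  1.88 -0.    0.92 -1.52]
tool delta mm [-0.8  1.2 -1.6]
```

View pics/wrist14.png

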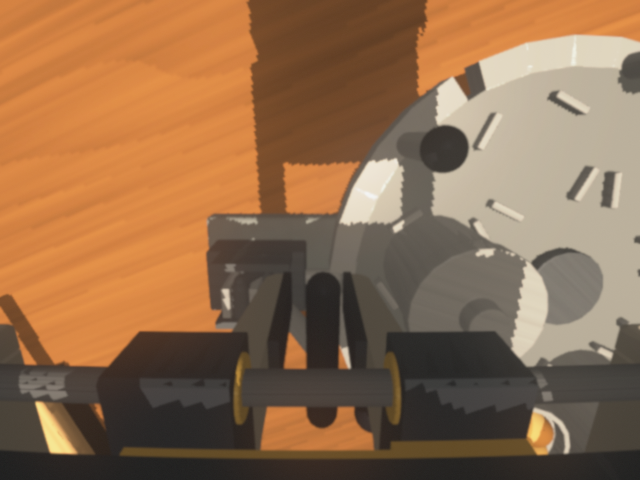

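View pics/top14.png

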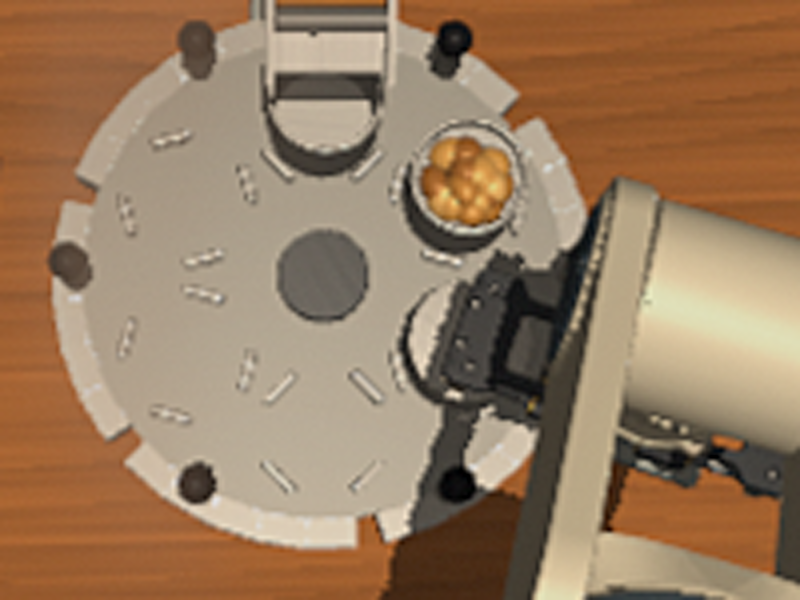

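```bash
python3 -m jog '[0,0.002,0,0,0,0,0,0,-0.02,0,0,0,0,0,-0.04,0,0,0,0,0,-0.04,0,0,0,0,0,0,0,0,0]' 
python3 -m jog '[0.05,0,0,0,0,0,0.05,0,0,0,0,0,0.05,0,0,0,0,0,0,0.05,0,0,0,0,0,0.05,0,0,0,0]' 
python3 -m jog '[0,0.05,0,0,0,0,0,0.05,0,0,0,0,0,0.05,0,0,0,0,0,0.05,0,0,0,0,0,0,0,0,0,0]'
python3 - <<'E'
from h import *
st()
c=crop("top","top15");print((proj(c,[lev(0,36,0,4),lev(0,-36,0,4)])-[260,130]+.5)*4-.5)
c=crop("scene","scene15")
E
```

```text
time_s: 15.15
tcp_pos: [528.1, -170.0, 226.1]
ee_rot: [[-0.931, 0.364, 0.008], [0.364, 0.932, -0.003], [-0.009, 0.0, -1.0]]
contact_force: [1.0, -0.7, -0.3]
grip_width: 0.281
time_s: 15.65
tcp_pos: [420.3, -21.0, 220.6]
ee_rot: [[-0.93, 0.367, 0.001], [0.367, 0.93, -0.0], [-0.001, 0.0, -1.0]]
contact_force: [1.0, -0.2, -0.4]
grip_width: 0.277
time_s: 16.15
tcp_pos: [496.1, 170.0, 220.1]
ee_rot: [[-0.933, 0.36, 0.001], [0.36, 0.933, 0.002], [-0.001, 0.002, -1.0]]
contact_force: [0.5, -0.4, 0.9]
grip_width: 0.277
t 16.15 p [496.1 170.  220.1] yaw_y 68.89 tilt [-0.001  0.002 -1.   ] F [ 0.5 -0.4  0.9] w 0.277 j [ 0.33  0.19  1.84  0.    1.11 -0.88]
[[589.26692833 415.46799593]
 [631.53380179 296.37878424]]
```

View pics/top15.png

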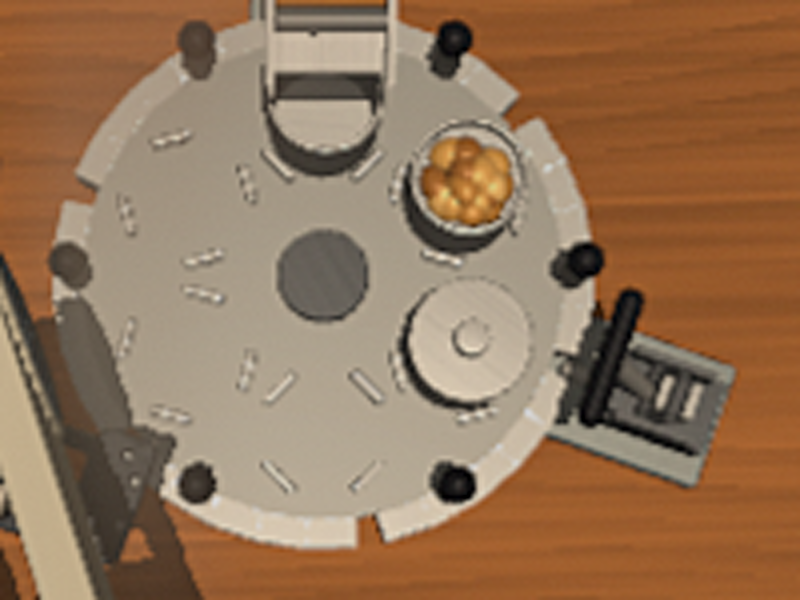

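View pics/scene15.png

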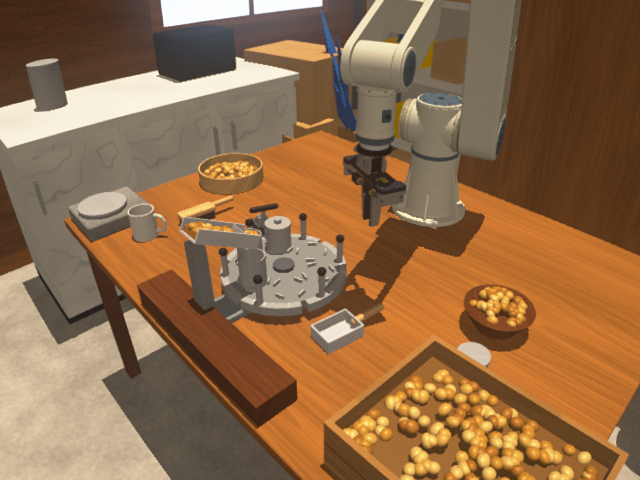

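```bash
python3 -m jog '[0,0,0,0,0,0,0,0,0,0,0,0]'; python3 -c "
from bench import *
print(sign_off())"
```

```text
time_s: 16.45
tcp_pos: [493.9, 163.9, 220.4]
ee_rot: [[-0.931, 0.365, -0.0], [0.365, 0.931, -0.0], [0.0, -0.001, -1.0]]
contact_force: [-0.5, 0.2, -0.1]
grip_width: 0.281
the job is handed in; nothing more can be done
None
```

The job is done and handed in at 16.45 s. The open, empty tin stands under the chute, and by the last pictures the pin has dropped into the next hole.

I drew the lever to its outer stop with the open fingers around its bar, and it stayed there when I let go. I then turned the table 60° clockwise by one of its push posts, checked the angle against the first picture, and brought the lever back.

**Last checks:**
- **Table:** notches and posts matched the start picture with no visible difference before I brought the lever back, and they look the same in the final picture.
- **Lever:** its bar is at the same pixels as at the start, so it is fully home, not held at the half-way position it takes when the pin rides on the rim. I did not push the table to test the lock.
- **Tins and bench:** all three tins stand in their pockets, and the scoop, brush, bowl and lids look unmoved.
- **Robot:** it stands clear of everything, with almost no force on the tool.

**Peak force:** the fingertips pressed the lever against its outer stop with a reading of about 39 N at the wrist. That is well under the 120 N wrist limit, and close to the 40 N limit, which applies to the arm and gripper body. No check failed or disagreed.

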